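# Put the mills, spice jars and grater blade back in their places

## Task

Tidy the kitchen island: stand both pepper mills upright on the round wooden tray, put one spice jar upright into each of the two bays of the small wooden bin, and slide the grater blade upright, edge first, down between the guides of its grey holder until it is fully home. Do not knock over any mill or jar, leave the bowl of moss and the oil bottle where they are, and let go of everything at the end.

Things in the scene. Friction and masses are not known exactly. Their poses are not given: they have to be found in the camera images.
- mill_a: turned brown wooden pepper mill with a steel knob, upright, round, 128 mm tall, 0.2 kg. Foot 48 mm across, waist 34 mm at 55 mm up, straight head 42 mm across from 82 to 112 mm up (grip here), steel knob 18 mm across above. Origin: centre of its underside; z up its axis. The two mills are alike. Stands loose on the counter.
- mill_b: turned brown wooden pepper mill with a steel knob, upright, round, 128 mm tall, 0.2 kg. Foot 48 mm across, waist 34 mm at 55 mm up, straight head 42 mm across from 82 to 112 mm up (grip here), steel knob 18 mm across above. Origin: centre of its underside; z up its axis. The two mills are alike. Stands loose on the counter.
- jar_a: small white ceramic spice jar with a cork lid as wide as the jar, standing upright: a plain cylinder 44 mm across, 72 mm tall (the cork is the top 20 mm), 0.16 kg. Origin: centre of its underside; z up its axis. The two jars are alike. Stands loose on the counter.
- jar_b: small white ceramic spice jar with a cork lid as wide as the jar, standing upright: a plain cylinder 44 mm across, 72 mm tall (the cork is the top 20 mm), 0.16 kg. Origin: centre of its underside; z up its axis. The two jars are alike. Stands loose on the counter.
- blade: upright steel grater blade, 84 mm wide (y), 4 thick (x), 90 tall, 0.14 kg; black handle bar on top 14 thick (x), 64 long (y), 86 to 112 above the lower edge: grip across it at its middle. Origin: middle of lower edge, z up; both ends and faces alike. Starts in the 7 mm slot of a fixed wooden drying rack (80 x 110, 46 high, centred on and turned with it), lower edge at z = 10 mm: lift straight up.
- tray: round dark-wood tray, fixed: 170 mm across outside, 160 mm inside, its floor 10 mm above the counter, its rim 18 mm above the counter. Room for both mills side by side. Origin: centre of its underside, on the counter.
- jar_bin: small open wooden bin, fixed, 74 mm (x) by 143 mm (y), walls 30 mm high and 5 mm thick, floor 5 mm thick, with one 5 mm dividing wall across the middle: two bays, each 64 x 64 mm inside, centred 34.5 mm either side of the origin along its y. One jar to a bay. Origin: centre of its underside, on the counter.
- blade_holder: fixed grey holder: base 70 (x) x 130 mm (y), 12 thick; at each y end an upright channel, open to the other, 8 wide (x), from z = 12 to 64, end walls 90 apart (y); above, to z = 78, lead-ins flare to 28 (x) and 106 (y). Blade goes between, width along y; fully home its lower edge rests on the base at the middle, z = 12. Nothing between the channels. Origin: centre of underside, on the counter.
- bowl: bystander: white bowl of green moss, 150 mm across, about 85 mm high with the moss, loose, beyond the work. Leave it alone. Origin: centre of its underside.
- oil_bottle: bystander: green glass oil bottle, 64 mm across, 150 mm tall, loose, beyond the work. Leave it alone. Origin: centre of its underside.
Things that resemble listed ones, but are neither listed nor needed, are in the scene too. Leave any red look-alike of the jar_a alone. Of the things shaped like the tray, the wood one is meant.

How it is judged:
At the end, for the whole second after the job is handed in: Each mill upright on the tray floor, within 60 mm of its centre; one jar upright on the floor of each bay, within 14 mm of its middle; blade in the guides, within 4 mm of fully home, 6 mm of the middle, upright and in line within 0.12 rad; all released and at rest (horizontal distance between each of mill_a, mill_b and tray below 0.06 m and z of mill_a in the frame of tray between 0.006 and 0.014 m and angle between each of mill_a, mill_b, jar_a, jar_b's own z axis and vertical below 0.1 rad and linear speed of each of mill_a, mill_b, jar_a, jar_b, blade below 0.02 m/s and angular speed of each of mill_a, mill_b, jar_a, jar_b, blade below 0.15 rad/s and z of mill_b in the frame of tray between 0.006 and 0.014 m and z of jar_a in the frame of jar_bin between 0.001 and 0.01 m and z of jar_b in the frame of jar_bin between 0.001 and 0.01 m and (((x of jar_a in the frame of jar_bin between -0.014 and 0.014 m and y of jar_a in the frame of jar_bin between 0.02 and 0.049 m) and (x of jar_b in the frame of jar_bin between -0.014 and 0.014 m and y of jar_b in the frame of jar_bin between -0.049 and -0.02 m)) or ((x of jar_a in the frame of jar_bin between -0.014 and 0.014 m and y of jar_a in the frame of jar_bin between -0.049 and -0.02 m) and (x of jar_b in the frame of jar_bin between -0.014 and 0.014 m and y of jar_b in the frame of jar_bin between 0.02 and 0.049 m))) and z of blade in the frame of blade_holder between 0.008 and 0.016 m and x of blade in the frame of blade_holder between -0.005 and 0.005 m and y of blade in the frame of blade_holder between -0.006 and 0.006 m and angle between blade's own z axis and vertical below 0.12 rad and angle between the y axis of blade and the y axis of blade_holder, either way round below 0.12 rad); the robot touches nothing.
It fails at once if a mill or a jar is knocked over (angle between any of mill_a, mill_b, jar_a, jar_b's own z axis and vertical above 0.8 rad).
It fails at once if the bowl of moss is shifted by more than 3 cm (distance of bowl from where it was at the start of the episode above 0.03 m).
It fails at once if the oil bottle is shifted by more than 3 cm (distance of oil_bottle from where it was at the start of the episode above 0.03 m).
It also fails if it takes over 134 s, if anything falls off the work surface, if the arm or the gripper's body presses on something with over 40 N, if the wrist force passes 120 N, or if a joint passes its speed limit or range.

## Robot

A 6-joint arm with a two-finger parallel gripper is mounted at the origin on the work surface. World frame = base frame: x ahead of the robot, y to its left, z up, the work surface at z = 0. Lengths are in m, angles in rad, forces in N, time in s.
With the tool pointing down it reaches from about 0.4 to 0.825 m from the base axis. Payload 7 kg.
Tool frame: the origin (TCP) lies midway between the tips of the shut fingers; the grasp point (between the pads) lies 19 mm behind it; z points along the fingers, y is the direction in which the jaws open and shut (so a half turn about z gives the same grasp; the last joint's range is limited). The gripper opens to 88 mm and grips with 3 to 60 N. Pads are 19 mm wide; open, the fingers measure 130 mm over their backs; the gripper's body (78 mm by 193 mm) begins 47 mm behind the grasp point.
Start: joints at [1.453, 0.359, 0.012, 0, -1.224, -0.288], TCP at [0.266, 0.62, 0.227] pointing down, gripper open.
Joint ranges: [-3.07, 3.07], [-1.43, 2.12], [-1.02, 1.25], [-3.03, 1.67], [-3.05, -0], [-3.03, 3.03]. Speed limits (rad/s): [2.39, 2.39, 3.01, 3.14, 3.14, 3.14].

## Interface

Orientations are given as [roll, pitch, yaw] about the fixed x, y, z axes, in that order (R = Rz(yaw) Ry(pitch) Rx(roll)).
In Python, from cell import get_state, capture, get_calibration, finish_job, search_frame, landmark_of gives the robot as it stands.
- The arm moves only by the shell command python3 -m creep 'ROWS' [OPENING] [FORCE]. ROWS is JSON, a list of rows, each a list of 2 entries, a list of its own where there are three numbers: the shift along the world's x, y, z in units of 30 mm (1.0 is 30 mm), then the turn about the world's z in units of 0.1 rad (1.0 is 0.1 rad). In form: [[[dx, dy, dz], spin], ...]. A call has 1 to 10 rows; each row shifts and turns the commanded pose from where the row before left it; what a row does not reach is not made up. A row lasts 1/12 s, in which the tool goes at most 41.7 mm and 7.16 degrees, less where a joint would pass 70% of its speed; a pose out of reach is approached as far as the arm can. A call with a number of a shift or a turn outside -1 to 1 is refused whole. A call with a gripper value outside its range is refused whole. OPENING is the opening, from -1 (shut) to 1 (fully open), set as the call begins (- or left out, the last holds). The fingers move at their own pace and stop on an object; FORCE is the grip in N (left out, the last holds). Time passes only in rows, so rows that do not move let the fingers close. It gives the time, the measured TCP pose, the force and the opening at its end, in the units of the state.
- get_state(): the state, without advancing time (a new reading comes with each control period).
- capture(name): name is "scene" or "side" or "wrist"; returns the picture (384x512x3 uint8, blue, green, red); there is no depth.
- get_calibration(name): a dict with "K" (3x3 intrinsics, pixels), "distortion" ([k1, k2, p1, p2, k3] as OpenCV has them; the pictures are not rectified), "R" (3x3) and "t" (3): a world point X has camera coordinates R X + t; the wrist camera has in their place "hand_eye" (4x4, takes a point from camera to tool coordinates, whose origin is the TCP and whose axes are the flange's). Camera axes: x right, y down, z forward; pixel columns grow to the right and rows downward; lengths in m; the calibration is good to about 2 mm. A picture is of the moment at which its call begins: read the wrist's pose just before it. get_calibration takes no time and is no camera call.
- finish_job(): hands the job in, once; it reports no verdict.
Trained networks look in the newest picture that a camera, given by its name, has taken for a name from the list of things; names that differ only in an ending like _2 or _b are one class to them, and where a whole thing is asked for, a point or a joint stands for the part that bears it (a point fixed in the world has none). Each returns a list of dicts, best first, with "confidence" (0 to 1); they miss things now and then, are a little off and sometimes report something else, mostly with a low value. They report only what shows in the picture. A call takes as long as a camera call. They do not tell look-alikes from the thing itself.
- search_frame(camera, query): "location" ([column, row] in pixels, amid what is visible of it).
- landmark_of(camera, query): "location" ([column, row] in pixels: a listed point, or the origin of a listed thing).
The state is a dict: "time_s": time; "joints": joint angles; "qd": joint speeds; "effort": joint torques, N m; "tcp_pos": TCP position; "tool_rot": TCP orientation; "force": force on the tool from outside, world axes, zero at the start; "ft_torque": the same for the moment, N m; "grip_width": finger opening in m.
Only numpy, scipy, OpenCV 4.12 (cv2) and the standard library are available. Lean on these libraries where they do the work, as an engineer would, in place of code of your own. Each camera call takes 0.05 s, during which the arm holds its last target. There are 200 camera calls.

## Working session

There is one attempt and no reset: what is moved stays moved. The work goes in short steps, Python scripts to look and compute and a shell command to move; the robot and the scene stay as the last step left them, time stands still between calls to the robot, and variables do not carry over. Pictures are saved under pics/ and viewed, about 12 in all and at most 16, crops included, and the job is handed in when it is done.

```bash
mkdir -p pics; ls; cat > h.py <<'E'
import numpy as np, cv2
from cell import *
from scipy.spatial.transform import Rotation as Rn
def snap(cam,name=None):
    s=get_state(); im=capture(cam)
    if name: cv2.imwrite(f'pics/{name}.png',im)
    return s,im
def ray(cam,px,s=None):
    c=get_calibration(cam); K=np.array(c['K']); d=np.array(c['distortion'])
    p=cv2.undistortPoints(np.array([[px]],float),K,d)[0,0]; v=np.array([p[0],p[1],1.])
    if 'hand_eye' in c:
        H=np.array(c['hand_eye']); R=Rn.from_euler('xyz',s['tool_rot']).as_matrix()
        return R@H[:3,3]+np.array(s['tcp_pos']), R@H[:3,:3]@v
    R=np.array(c['R']); t=np.array(c['t']); return -R.T@t, R.T@v
def at(cam,px,z,s=None):
    o,v=ray(cam,px,s); return (o+v*(z-o[2])/v[2]).round(4)
def proj(cam,X,s=None):
    c=get_calibration(cam); K=np.array(c['K']); d=np.array(c['distortion'])
    if 'hand_eye' in c:
        H=np.array(c['hand_eye']); T=np.eye(4); T[:3,:3]=Rn.from_euler('xyz',s['tool_rot']).as_matrix(); T[:3,3]=s['tcp_pos']
        M=np.linalg.inv(T@H); R,t=M[:3,:3],M[:3,3]
    else: R=np.array(c['R']); t=np.array(c['t'])
    return cv2.projectPoints(np.atleast_2d(np.array(X,float)),cv2.Rodrigues(R)[0],t,K,d)[0][:,0].round(1)
E
python3 - <<'E'
from h import *
s,a=snap('scene'); 
print(s['tcp_pos'],s['tool_rot'],s['force'],s['grip_width'],s['time_s'])
_,b=snap('side'); s,w=snap('wrist')
cv2.imwrite('pics/scene.png',cv2.resize(a,(800,600))); cv2.imwrite('pics/side.png',cv2.resize(b,(800,600))); cv2.imwrite('pics/w.png',w)
for q in ['mill_a','jar_a','blade','tray','jar_bin','blade_holder','bowl','oil_bottle']:
  for cam in ['scene','side']:
    for r in landmark_of(cam,q):
        z=.01 if q=='blade' else 0
        print(q,cam,round(r['confidence'],2),np.round(r['location'],1),at(cam,r['location'],z)[:2])
E
```

```text
pics
[0.26628354 0.6197253  0.22559636] [ 3.13992688e+00 -1.34711590e-04 -4.05952574e-01] [ 0.12297111  0.35581961 -0.96029929] 0.08783880182226803 0.0
mill_a scene 0.63 [274.9 147.1] [0.4466 0.1846]
mill_a scene 0.63 [117.8 196.3] [ 0.3605 -0.2927]
mill_a side 0.86 [186.4 183.8] [0.4365 0.1721]
mill_a side 0.62 [266.7 343.9] [ 0.3616 -0.303 ]
mill_a side 0.16 [268.8 132.8] [0.7278 0.2153]
jar_a scene 0.94 [229.  180.9] [ 0.4839 -0.0026]
jar_a scene 0.84 [141.6 186.7] [ 0.3657 -0.2216]
jar_a scene 0.59 [172.4 200.1] [ 0.4566 -0.1703]
jar_a side 0.83 [234.7 223.2] [ 0.4729 -0.0057]
jar_a side 0.79 [241.1 311.5] [ 0.3581 -0.2124]
jar_a side 0.58 [260.1 280.6] [ 0.4344 -0.1719]
blade scene 0.9 [291.8 113.6] [0.3621 0.3108]
blade side 0.76 [137.2 160.5] [0.3616 0.3128]
tray scene 0.72 [153.9 328. ] [ 0.7625 -0.3786]
tray scene 0.63 [127.7 255.3] [ 0.5517 -0.3484]
tray side 0.96 [347.1 315.7] [ 0.5394 -0.3468]
tray side 0.83 [429.6 275.2] [ 0.7631 -0.3791]
jar_bin scene 0.68 [270.  221.2] [0.6631 0.015 ]
jar_bin side 0.72 [291.3 182.1] [0.6676 0.0265]
blade_holder scene 0.82 [334.7 139.8] [0.5223 0.3578]
blade_holder scene 0.42 [118.7 198.6] [ 0.3694 -0.2939]
blade_holder side 0.87 [183.4 127.8] [0.5335 0.3704]
bowl scene 0.92 [343. 206.] [0.732  0.2118]
bowl scene 0.42 [228.3 177.9] [0.4732 0.0017]
bowl scene 0.33 [220.8 283.4] [ 0.7487 -0.1905]
bowl side 0.65 [266.8 131.7] [0.7257 0.2223]
oil_bottle scene 0.86 [220.8 283.6] [ 0.7491 -0.1908]
oil_bottle side 0.91 [365.7 222.2] [ 0.7417 -0.1808]
```

View pics/scene.png

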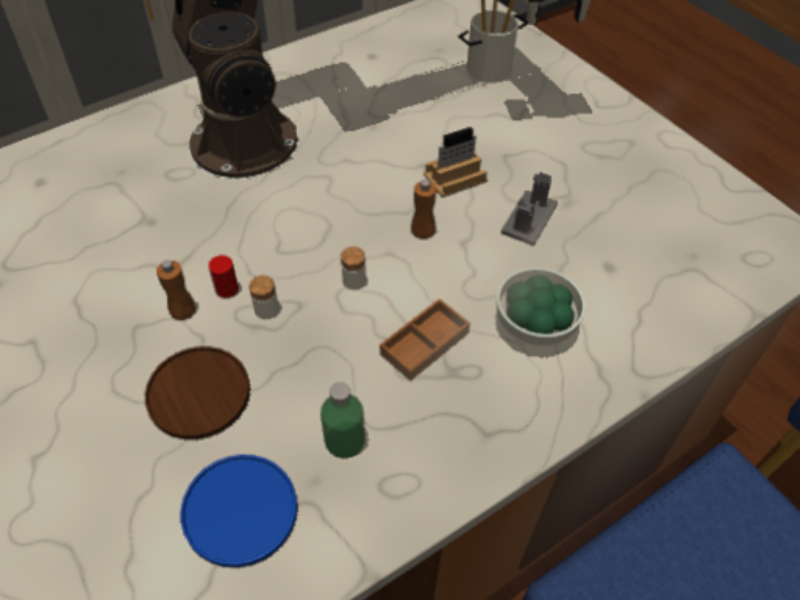

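View pics/side.png

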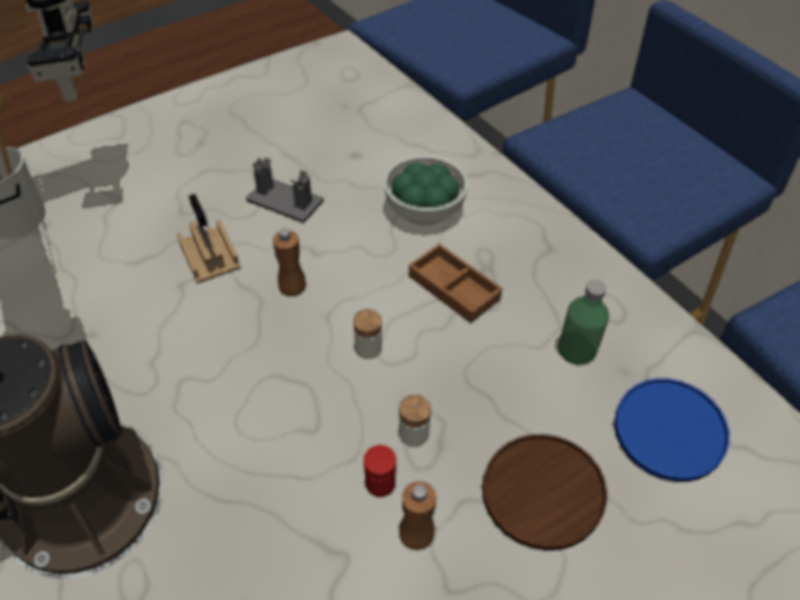

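View pics/w.png

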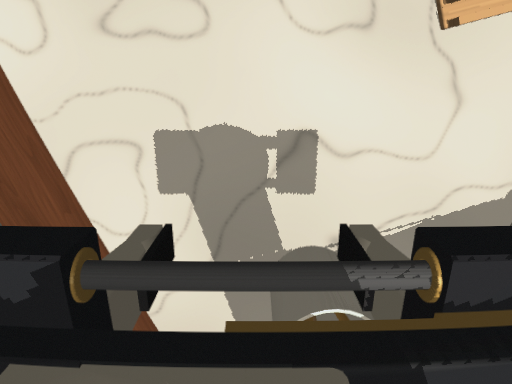

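The scene shows mills at (424,210) and (175,290), and real jars at (353,267) and (263,296). The red decoy is at (225,277), the wood tray at (198,392) and the blue decoy tray at (240,510). The rack with the blade is at (457,160), the holder at (530,210) and the bin at (425,340).

```bash
python3 - <<'E'
from h import *
def d(cam,p,q,z):
    a,b=[at(cam,np.array(x)*.64,z)[:2] for x in (p,q)]; v=b-a; print(a,b,np.linalg.norm(v).round(3),round(np.arctan2(v[1],v[0]),3))
print('rack');d('side',(178,238),(198,278),.0);d('side',(198,278),(240,264),0);d('side',(218,222),(237,262),.046)
d('scene',(437,192),(487,180),0)
print('handle');d('scene',(444,137),(473,130),.122)
print('holder');d('side',(247,198),(303,218),0);d('side',(303,218),(323,203),0);d('scene',(502,230),(533,242),0);d('scene',(533,242),(557,208),0)
print('bin');d('side',(410,272),(471,318),.0);d('side',(471,318),(500,293),0);d('scene',(381,353),(411,378),0);d('scene',(411,378),(469,330),0)
print(get_calibration('wrist')['hand_eye'],get_calibration('wrist')['K'])
E
```

```text
rack
[0.3226 0.3897] [0.3135 0.2789] 0.111 -1.653
[0.3135 0.2789] [0.3881 0.2684] 0.075 -0.14
[0.3865 0.3373] [0.3725 0.2316] 0.107 -1.702
[0.3677 0.2594] [0.395  0.3676] 0.112 1.324
handle
[0.3514 0.2803] [0.3649 0.3408] 0.062 1.351
holder
[0.4739 0.4165] [0.5348 0.3093] 0.123 -1.054
[0.5348 0.3093] [0.5854 0.3244] 0.053 0.29
[0.5243 0.3028] [0.5821 0.3328] 0.065 0.479
[0.5821 0.3328] [0.5371 0.4347] 0.111 1.987
bin
[0.6208 0.0916] [ 0.6456 -0.0458] 0.14 -1.392
[ 0.6456 -0.0458] [ 0.7186 -0.0297] 0.075 0.217
[ 0.6375 -0.0516] [ 0.7067 -0.0374] 0.071 0.202
[ 0.7067 -0.0374] [0.6811 0.1025] 0.142 1.752
[[ 5.65330579e-04 -9.58944281e-01 -2.83593980e-01  7.69072388e-02]
 [ 9.99999835e-01  5.12419791e-04  2.60754680e-04 -1.31079034e-03]
 [-1.04730042e-04 -2.83594081e-01  9.58944413e-01 -1.58702394e-01]
 [ 0.00000000e+00  0.00000000e+00  0.00000000e+00  1.00000000e+00]] [[327.73386907   0.         255.50715672]
 [  0.         327.73386907 186.1546379 ]
 [  0.           0.           1.        ]]
```

```bash
python3 -m creep '[[[0.23,-0.73,0.12],-0.97],[[0.23,-0.73,0.12],-0.97],[[0.23,-0.73,0.12],-0.97],[[0.23,-0.73,0.12],-0.97],[[0.23,-0.73,0.12],-0.97],[[0.23,-0.73,0.12],-0.97],[[0.23,-0.73,0.12],-0.97],[[0.23,-0.73,0.12],-0.97],[[0.23,-0.73,0.12],-0.97],[[0.23,-0.73,0.12],-0.97]]' 1 30
python3 -m creep '[[[0.23,-0.73,0.12],-0.97],[[0.23,-0.73,0.12],-0.97],[[0.23,-0.73,0.12],-0.97],[[0.23,-0.73,0.12],-0.97],[[0,0,0],0],[[0,0,0],0],[[0,0,0],0]]'
python3 - <<'E'
from h import *
s,w=snap('wrist','w1'); print(s['tcp_pos'],s['tool_rot'],s['joints'],s['time_s'])
for q in ['blade','mill_a','blade_holder']: print(q,[(round(r['confidence'],2),np.round(r['location'],1),at('wrist',r['location'],0.01 if q=='blade' else 0,s)) for r in landmark_of('wrist',q)])
E
```

```text
time_s: 1.78
tcp_pos: [0.3357, 0.4, 0.2629]
tool_rot: [-3.141, 0.0, -1.381]
force: [-0.5, 0.4, 0.4]
grip_width: 0.0875
time_s: 2.37
tcp_pos: [0.3631, 0.3137, 0.2771]
tool_rot: [-3.141, 0.001, -1.763]
force: [-0.8, -0.0, -0.8]
grip_width: 0.0875
[0.3631268  0.31370903 0.2771293 ] [-3.14148682e+00  6.72344021e-04 -1.76302100e+00] [ 1.12363795e+00 -1.06101389e-03 -3.19660426e-01 -7.07115854e-05
 -1.25151961e+00 -1.31584049e+00] 2.3667
blade [(0.91, array([262.3, 146.4]), array([0.3542, 0.3117, 0.01  ]))]
mill_a [(0.94, array([174.7,  47.9]), array([0.4387, 0.1699, 0.    ]))]
blade_holder []
```

View pics/w1.png

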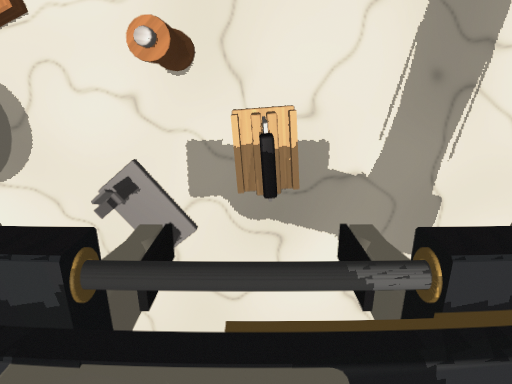

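The wrist picture shows the rack at (267,150) with the black handle running from (266,133) to (271,198). The mill is at (160,45) and part of the holder is at (145,205).

```bash
python3 - <<'E'
from h import *
im=cv2.imread('pics/w1.png'); s=get_state()
m=np.zeros(im.shape[:2],np.uint8); m[125:202,255:285]=(im[125:202,255:285].max(2)<45)*255
n,l,st,c=cv2.connectedComponentsWithStats(m); k=1+np.argmax(st[1:,4]); print(st[k])
ys,xs=np.nonzero(l==k); P=[]
for y in range(ys.min()+3,ys.max()-3):
    r=xs[ys==y]; P.append((at('wrist',(r.min()-.5,y),.122,s)[:2],at('wrist',(r.max()+.5,y),.122,s)[:2]))
P=np.array(P)
for i in (0,1):
    v=cv2.fitLine(P[:,i].astype(np.float32),cv2.DIST_HUBER,0,.01,.01).ravel(); print(v, np.arctan2(v[1],v[0]))
print('w',np.linalg.norm(P[:,0]-P[:,1],axis=1).mean())
# ends, centre
print(at('wrist',(xs[ys==ys.min()].mean(),ys.min()),.122,s),at('wrist',(xs[ys==ys.max()].mean(),ys.max()),.122,s))
# rack top corners
for p in [(233,110),(296,106),(299,190),(238,194)]: print(p,at('wrist',p,.046,s))
E
```

```text
[260 133  17  65 746]
[0.12171858 0.9925647  0.35656    0.30734   ] 1.4487752
[0.11230884 0.9936733  0.34461    0.32093   ] 1.45825
w 0.013461695941774059
[0.3459 0.281  0.122 ] [0.3563 0.3444 0.122 ]
(233, 110) [0.3789 0.2572 0.046 ]
(296, 106) [0.3062 0.2665 0.046 ]
(299, 190) [0.3186 0.368  0.046 ]
(238, 194) [0.3942 0.3587 0.046 ]
```

```bash
python3 -m creep '[[[-0.2,0,-0.6],0.3],[[-0.2,0,-0.7],0.33],[[0,0,-0.8],0],[[0,0,-0.8],0],[[0,0,-0.8],0],[[0,0,-0.8],0],[[0,0,-0.8],0],[[0,0,-0.6],0],[[0,0,-0.34],0],[[0,0,0],0]]' 1 30
python3 -m creep '[[[0,0,0],0],[[0,0,0],0],[[0,0,0],0],[[0,0,0],0],[[0,0,0],0],[[0,0,0],0]]' -1 30
```

```text
time_s: 3.4
tcp_pos: [0.35, 0.3125, 0.0872]
tool_rot: [3.14, -0.005, -1.7]
force: [-0.3, -0.1, -0.5]
grip_width: 0.0875
time_s: 3.9
tcp_pos: [0.3512, 0.3138, 0.0903]
tool_rot: [-3.141, 0.001, -1.701]
force: [0.2, 0.2, -0.4]
grip_width: 0.0528
```

```bash
python3 -m creep '[[[0,0,0],0],[[0,0,0],0],[[0,0,0],0],[[0,0,0],0],[[0,0,0],0],[[0,0,0],0],[[0,0,0],0],[[0,0,0],0],[[0,0,0],0],[[0,0,0],0]]'
```

```text
time_s: 4.73
tcp_pos: [0.3511, 0.3135, 0.0897]
tool_rot: [3.142, -0.0, -1.701]
force: [-0.4, -0.2, -0.8]
grip_width: 0.0137
```

```bash
python3 -m creep '[[[0,0,0.3],0],[[0,0,0.5],0],[[0,0,0.7],0],[[0,0,0.9],0],[[0,0,0.9],0],[[0,0,0.9],0],[[0.4,0.4,0.8],0.5],[[0.6,0.6,0],0.9],[[0.6,0.6,0],0.9],[[0.6,0.6,0],0.9]]'
python3 -m creep '[[[0.6,0.6,0],0.9],[[0.6,0.6,0],0.9],[[0.6,0.6,0],0],[[0.5,0.5,0],0],[[0.2,0.2,0],0],[[0,0,0],0],[[0,0,0],0],[[0,0,0],0]]'
python3 - <<'E'
from h import *
s,w=snap('wrist','w2'); print(s['tcp_pos'],s['tool_rot'],s['grip_width'])
for q in ['blade','blade_holder']: print(q,[(round(r['confidence'],2),np.round(r['location'],1),at('wrist',r['location'],0,s)) for r in landmark_of('wrist',q)])
E
```

```text
time_s: 5.57
tcp_pos: [0.4177, 0.3802, 0.2412]
tool_rot: [-3.141, 0.002, -1.376]
force: [0.2, 0.5, -1.6]
grip_width: 0.0138
time_s: 6.23
tcp_pos: [0.4915, 0.4539, 0.24]
tool_rot: [3.141, -0.0, -1.201]
force: [0.2, 0.4, -0.9]
grip_width: 0.0143
[0.49146619 0.45389912 0.23996997] [ 3.14113279e+00 -1.62168115e-04 -1.20086746e+00] 0.014333907154680955
blade [(0.92, array([251.7, 194.9]), array([0.4775, 0.506 , 0.    ]))]
blade_holder [(0.71, array([253.1,  78.3]), array([0.5271, 0.3723, 0.    ]))]
```

View pics/w2.png

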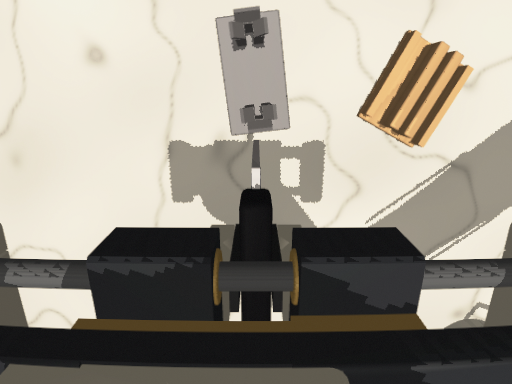

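```bash
python3 - <<'E'
from h import *
s=get_state(); im=cv2.imread('pics/w2.png')
# long edges of the base, top z=.012
g=im.astype(int).min(2); L=[];R=[]
for y in range(30,120):
    row=g[y]; dark=np.nonzero(row[200:310]<160)[0]+200
    # subpixel crossing
    def cr(a,b): return a+(160-row[a])/(row[b]-row[a])*(b-a)
    a,b=dark.min(),dark.max(); L.append(at('wrist',(cr(a,a-1),y),.012,s)[:2]); R.append(at('wrist',(cr(b,b+1),y),.012,s)[:2])
f=[]
for q in (L,R):
    v=cv2.fitLine(np.array(q,np.float32),cv2.DIST_HUBER,0,.001,.01).ravel(); f.append(v); print(v,np.arctan2(v[1],v[0])%np.pi)
n=np.array([-f[0][1],f[0][0]]); print('width',n@(f[0][2:]-f[1][2:]),'centre line pt',(f[0][2:]+f[1][2:])/2)
for p in [(216,17),(280,10),(290,128),(233,135)]: print(at('wrist',p,.012,s))
c=cv2.resize(im[0:205,190:330],None,fx=4,fy=4,interpolation=cv2.INTER_CUBIC)[:800]
c=cv2.resize(im[0:150,170:340],None,fx=4,fy=4,interpolation=cv2.INTER_CUBIC); cv2.imwrite('pics/c2.png',c)
E
```

```text
[ 0.46884713 -0.8832793   0.56189     0.37992   ] 2.0587816
[ 0.4727475 -0.8811979  0.49961    0.34847  ] 2.0632024
width 0.06975588 centre line pt [0.53075004 0.364195  ]
[0.5881 0.3274 0.012 ]
[0.5259 0.2957 0.012 ]
[0.4667 0.4096 0.012 ]
[0.5262 0.4415 0.012 ]
```

View pics/c2.png

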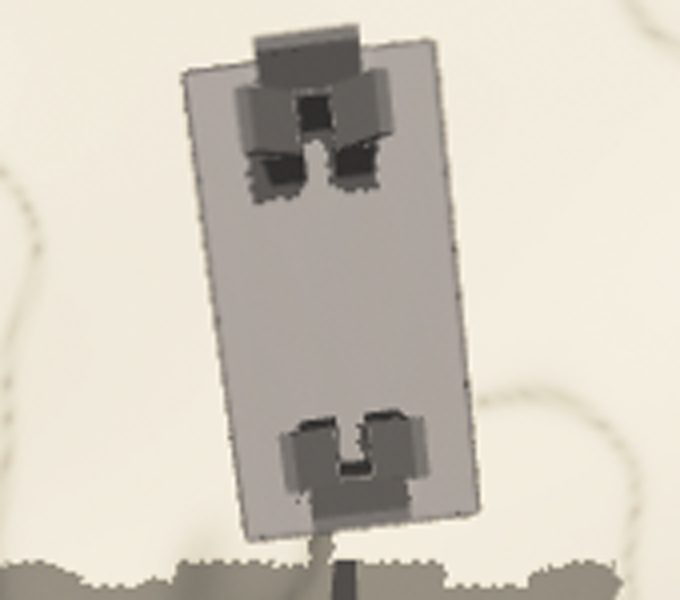

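The holder's base is clear in the crop, with its measured width of 69.8 mm matching. Its centre is about (0.528,0.369) and its y axis about 2.061 rad. The blade hangs straight in the jaws.

```bash
python3 -m creep '[[[0.2,-0.5,-0.2],0.2],[[0.25,-0.6,-0.5],0.25],[[0.25,-0.6,-0.5],0.25],[[0.25,-0.6,-0.5],0.25],[[0.2,-0.4,-0.3],0.25],[[0.07,-0.12,0],0],[[0,0,0],0],[[0,0,0],0],[[0,0,0],0],[[0,0,0],0]]'
python3 - <<'E'
from h import *
s=get_state(); print(s['tcp_pos'],s['tool_rot'],s['force'],s['time_s'])
print((np.array([.528,.3693,.172])-s['tcp_pos'])/.03)
_,im=snap('side'); c=im[60:160,110:230]; cv2.imwrite('pics/c3.png',cv2.resize(c,None,fx=5,fy=5,interpolation=cv2.INTER_CUBIC))
E
```

```text
time_s: 7.22
tcp_pos: [0.5286, 0.371, 0.1807]
tool_rot: [-3.14, 0.001, -1.08]
force: [-0.3, 0.9, -1.5]
grip_width: 0.0142
[0.52857442 0.37096934 0.18065524] [-3.14020267e+00  5.58162308e-04 -1.08023613e+00] [-0.28081178  0.88472697 -1.54837316] 7.2167
[-0.0191473  -0.05564477 -0.28850804]
```

```bash
python3 -m creep '[[[-0.02,-0.05,-0.2],0],[[0,0,-0.2],0],[[0,0,-0.2],0],[[0,0,-0.15],0],[[0,0,-0.15],0],[[0,0,-0.15],0],[[0,0,0],0],[[0,0,0],0]]'
python3 -m creep '[[[0,0,-0.15],0],[[0,0,-0.15],0],[[0,0,-0.1],0],[[0,0,-0.1],0],[[0,0,0],0],[[0,0,0],0]]'
```

```text
time_s: 7.93
tcp_pos: [0.528, 0.3683, 0.1479]
tool_rot: [3.141, -0.0, -1.081]
force: [0.8, 0.9, -0.5]
grip_width: 0.0137
time_s: 8.43
tcp_pos: [0.528, 0.3684, 0.133]
tool_rot: [3.141, -0.0, -1.081]
force: [-0.5, 0.4, -0.9]
grip_width: 0.0138
```

```bash
python3 -m creep '[[[0,0,-0.2],0],[[0,0,-0.2],0],[[0,0,-0.2],0],[[0,0,-0.2],0],[[0,0,-0.2],0],[[0,0,-0.1],0],[[0,0,-0.1],0],[[0,0,-0.1],0],[[0,0,0],0],[[0,0,0],0]]'
```

```text
time_s: 9.27
tcp_pos: [0.5281, 0.3684, 0.0942]
tool_rot: [3.142, -0.0, -1.081]
force: [-0.5, 0.6, -0.7]
grip_width: 0.0138
```

```bash
python3 -m creep '[[[0,0,-0.05],0],[[0,0,-0.05],0],[[0,0,0],0],[[0,0,0],0]]'
python3 -m creep '[[[0,0,-0.05],0],[[0,0,0],0],[[0,0,0],0]]'
```

```text
time_s: 9.6
tcp_pos: [0.5284, 0.3688, 0.0918]
tool_rot: [-3.14, 0.0, -1.081]
force: [-0.5, 0.2, 0.9]
grip_width: 0.0137
time_s: 9.85
tcp_pos: [0.5287, 0.369, 0.0917]
tool_rot: [-3.139, 0.0, -1.08]
force: [-3.1, -0.2, 11.2]
grip_width: 0.014
```

```bash
python3 -m creep '[[[0,0,0],0],[[0,0,0],0],[[0,0,0],0],[[0,0,0],0],[[0,0,0],0],[[0,0,0],0]]' 0.2
python3 -m creep '[[[0,0,0.4],0],[[0,0,0.8],0],[[0,0,0.9],0],[[0,0,0.9],0],[[0,0,0.9],0],[[0,0,0.9],0],[[0,0,0.4],0],[[0,0,0],0],[[0,0,0],0]]' 1
python3 - <<'E'
from h import *
s,w=snap('wrist','w3'); print(s['tcp_pos'],s['tool_rot'],s['grip_width'])
for q in ['blade','blade_holder']: print(q,[(round(r['confidence'],2),np.round(r['location'],1),at('wrist',r['location'],0.012,s)) for r in landmark_of('wrist',q)])
E
```

```text
time_s: 10.35
tcp_pos: [0.528, 0.3684, 0.0895]
tool_rot: [3.141, -0.0, -1.081]
force: [0.6, -0.4, 0.5]
grip_width: 0.0484
time_s: 11.1
tcp_pos: [0.5281, 0.3686, 0.2468]
tool_rot: [-3.14, 0.001, -1.081]
force: [-0.8, -0.0, -0.9]
grip_width: 0.0872
[0.52806862 0.36861872 0.246755  ] [-3.14010299e+00  9.90024153e-04 -1.08090982e+00] 0.08720879983391658
blade [(0.91, array([253.1, 153.6]), array([0.5323, 0.37  , 0.012 ]))]
blade_holder []
```

View pics/w3.png

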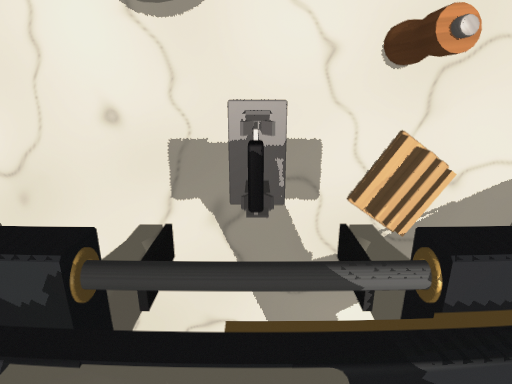

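The picture shows the blade sitting in the holder, handle from (257,140) to (256,213), in line with the base. The mill is at (455,30). Next, mill 1.

```bash
python3 -m creep '[[[-0.3,-0.6,0.1],0],[[-0.4,-0.9,0.1],0],[[-0.4,-0.9,0.1],0],[[-0.4,-0.9,0.1],0],[[-0.4,-0.9,0.1],0],[[-0.4,-0.9,0.1],0],[[-0.4,-0.9,0.1],0],[[-0.27,-0.6,0.1],0],[[0,0,0],0],[[0,0,0],0]]'
python3 - <<'E'
from h import *
s,w=snap('wrist','w4'); print(s['tcp_pos'],s['tool_rot'])
for q in ['mill_a','jar_a']: print(q,[(round(r['confidence'],2),np.round(r['location'],1),at('wrist',r['location'],0,s)) for r in landmark_of('wrist',q)])
for r in search_frame('wrist','mill_a'): print(r)
# steel knob / head: project circles hypothesised
hsv=cv2.cvtColor(w,cv2.COLOR_BGR2HSV)
m=((hsv[...,1]>120)&(hsv[...,0]<20)&(hsv[...,2]>120)).astype(np.uint8); m[225:]=0
n,l,st,c=cv2.connectedComponentsWithStats(m)
for k in range(1,n):
    if st[k,4]>150:
        pts=np.argwhere(l==k)[:,::-1].astype(np.int32); h=cv2.convexHull(pts)
        (x,y),r=cv2.minEnclosingCircle(h); print(st[k],(x,y),r,at('wrist',(x,y),.112,s),at('wrist',(x+r,y),.112,s)-at('wrist',(x,y),.112,s))
E
```

```text
time_s: 12.08
tcp_pos: [0.4385, 0.1696, 0.2696]
tool_rot: [3.142, 0.0, -1.082]
force: [0.9, 0.9, 0.4]
grip_width: 0.0879
[0.43850969 0.16955232 0.26959592] [ 3.14154820e+00  1.01427038e-04 -1.08174436e+00]
mill_a [(0.61, array([252.8, 149.8]), array([0.4424, 0.1723, 0.    ]))]
jar_a [(0.57, array([298.8,   9.1]), array([ 0.4739, -0.0047,  0.    ]))]
{'location': [256.5, 161.3], 'confidence': 0.87}
[ 96   0  65  19 646] (128.0, 2.3333332538604736) 32.08505630493164 [0.6113 0.0885 0.112 ] [-0.0259 -0.0129  0.    ]
[288   0  40  15 413] (307.5, 0.0) 19.500099182128906 [0.4712 0.0133 0.112 ] [-0.0151 -0.0084  0.    ]
```

View pics/w4.png

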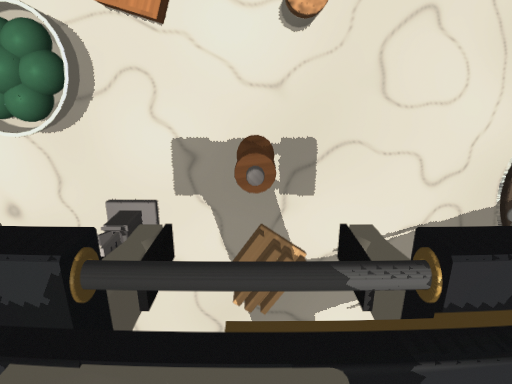

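The mill's head is at (255,173) and the TCP is within about 3 mm of its axis. I'll descend and grip.

```bash
python3 -m creep '[[[-0.03,0.06,-0.6],0],[[0,0,-0.9],0],[[0,0,-0.9],0],[[0,0,-0.9],0],[[0,0,-0.9],0],[[0,0,-0.9],0],[[0,0,-0.7],0],[[0,0,-0.4],0],[[0,0,-0.18],0],[[0,0,0],0]]' 1 25
python3 -m creep '[[[0,0,0],0],[[0,0,0],0],[[0,0,0],0],[[0,0,0],0],[[0,0,0],0],[[0,0,0],0],[[0,0,0],0],[[0,0,0],0],[[0,0,0],0],[[0,0,0],0]]' -1 25
```

```text
time_s: 13.12
tcp_pos: [0.4375, 0.172, 0.0768]
tool_rot: [3.138, -0.001, -1.08]
force: [0.0, -0.2, -1.0]
grip_width: 0.0879
time_s: 13.95
tcp_pos: [0.4381, 0.1723, 0.0785]
tool_rot: [-3.142, -0.0, -1.081]
force: [-1.1, 0.3, 4.4]
grip_width: 0.0416
```

```bash
python3 -m creep '[[[0,0,0.3],0],[[0,0,0.6],0],[[0,0,0.8],0],[[0,0,0.8],0],[[0.05,-0.3,0.8],0],[[0.1,-0.5,0.8],0],[[0.12,-0.7,0.8],0],[[0.12,-0.85,0.6],0],[[0.12,-0.85,0],0],[[0.12,-0.85,0],0]]'
python3 -m creep '[[[0.12,-0.85,0],0],[[0.12,-0.85,0],0],[[0.12,-0.85,0],0],[[0.12,-0.85,0],0],[[0.12,-0.85,0],0],[[0.12,-0.85,0],0],[[0.12,-0.85,0],0],[[0.12,-0.85,0],0],[[0.12,-0.85,0],0],[[0.12,-0.85,0],0]]'
python3 -m creep '[[[0.12,-0.85,0],0],[[0.12,-0.75,0],0],[[0.06,-0.5,0],0],[[0.06,-0.3,0],0],[[0,0,0],0],[[0,0,0],0],[[0,0,0],0]]'
python3 - <<'E'
from h import *
s,w=snap('wrist','w5'); print(s['tcp_pos'],s['tool_rot'])
for q in ['mill_a','jar_a','tray']: print(q,[(round(r['confidence'],2),np.round(r['location'],1),at('wrist',r['location'],0,s)) for r in landmark_of('wrist',q)])
E
```

```text
time_s: 14.78
tcp_pos: [0.4572, 0.05, 0.2451]
tool_rot: [-3.139, 0.0, -1.08]
force: [-1.0, -0.1, -3.7]
grip_width: 0.0418
time_s: 15.62
tcp_pos: [0.4925, -0.2054, 0.2435]
tool_rot: [3.141, 0.001, -1.081]
force: [1.2, 1.1, -2.0]
grip_width: 0.0413
time_s: 16.2
tcp_pos: [0.5035, -0.2755, 0.2433]
tool_rot: [3.142, 0.0, -1.081]
force: [0.1, -0.4, -2.4]
grip_width: 0.0416
[ 0.50354266 -0.27553704  0.24334661] [ 3.14154923e+00  4.79043553e-04 -1.08058670e+00]
mill_a [(0.97, array([252.5, 189.6]), array([ 0.4855, -0.2312,  0.    ])), (0.62, array([357.1, 190. ]), array([ 0.366 , -0.2944,  0.    ])), (0.41, array([256.9,  86.8]), array([ 0.5405, -0.3458,  0.    ]))]
jar_a [(0.5, array([190.9, 321.4]), array([ 0.4702, -0.0077,  0.    ])), (0.35, array([323.2, 243.5]), array([ 0.3651, -0.2089,  0.    ]))]
tray [(0.92, array([261.5,  85.3]), array([ 0.5365, -0.3499,  0.    ]))]
```

View pics/w5.png

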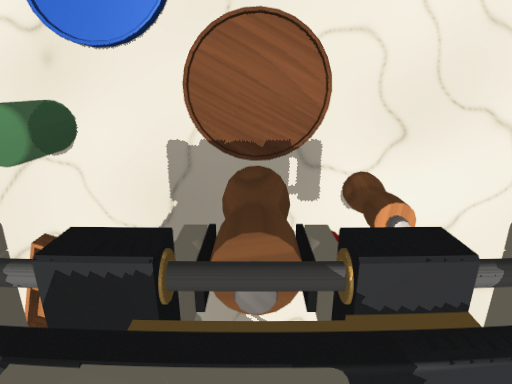

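Tray rim spans columns 183–332 and rows 7–160; the held mill hangs straight.

```bash
python3 - <<'E'
from h import *
s=get_state()
P=[at('wrist',p,.018,s)[:2] for p in [(183,83),(332,83),(258,7),(258,160)]]; print(P,(P[0]+P[1])/2,(P[2]+P[3])/2,np.linalg.norm(P[0]-P[1]),np.linalg.norm(P[2]-P[3]))
c=sum(P)/4; u=np.array([.471,-.882])
for k in (1,-1): t=c+k*.036*u; print(c,t,(t-s['tcp_pos'][:2])/.03)
print('mill2',at('wrist',(361,187),0,s),at('wrist',(396,212),.112,s))
E
```

```text
[array([ 0.6167, -0.3103]), array([ 0.4683, -0.3897]), array([ 0.5793, -0.4196]), array([ 0.4999, -0.272 ])] [ 0.5425 -0.35  ] [ 0.5396 -0.3458] 0.16830603078915504 0.1676010739822391
[ 0.54105 -0.3479 ] [ 0.558006 -0.379652] [ 1.80614476 -3.47115091]
[ 0.54105 -0.3479 ] [ 0.524094 -0.316148] [ 0.67574476 -1.35435091]
mill2 [ 0.3641 -0.3004  0.    ] [ 0.3693 -0.3072  0.112 ]
```

```bash
python3 -m creep '[[[0.3,-0.6,0],0],[[0.4,-0.8,0],0],[[0.4,-0.8,-0.2],0],[[0.4,-0.7,-0.5],0],[[0.2,-0.4,-0.8],0],[[0.1,-0.17,-0.8],0],[[0,0,-0.8],0],[[0,0,-0.8],0],[[0,0,-0.5],0],[[0,0,-0.3],0]]'
python3 -m creep '[[[0,0,-0.2],0],[[0,0,-0.1],0],[[0,0,-0.05],0],[[0,0,0],0],[[0,0,0],0]]'
```

```text
time_s: 17.23
tcp_pos: [0.5568, -0.3794, 0.0998]
tool_rot: [3.139, 0.003, -1.081]
force: [-0.2, 0.2, -2.1]
grip_width: 0.0417
time_s: 17.65
tcp_pos: [0.5583, -0.3806, 0.093]
tool_rot: [-3.141, -0.001, -1.081]
force: [0.1, 0.1, -2.4]
grip_width: 0.0416
```

```bash
python3 -m creep '[[[0,0,-0.07],0],[[0,0,-0.04],0],[[0,0,0],0],[[0,0,0],0]]'
python3 -m creep '[[[0,0,-0.04],0],[[0,0,0],0],[[0,0,0],0]]'
```

```text
time_s: 17.98
tcp_pos: [0.5578, -0.3804, 0.0887]
tool_rot: [-3.142, -0.0, -1.081]
force: [0.5, 0.8, -2.7]
grip_width: 0.0415
time_s: 18.23
tcp_pos: [0.558, -0.3807, 0.0887]
tool_rot: [-3.141, -0.001, -1.08]
force: [-2.5, 1.3, 5.1]
grip_width: 0.0414
```

```bash
python3 -m creep '[[[0,0,0],0],[[0,0,0],0],[[0,0,0],0],[[0,0,0],0],[[0,0,0],0],[[0,0,0],0]]' 1
python3 -m creep '[[[0,0,0.4],0],[[0,0,0.8],0],[[0,0,0.9],0],[[0,0,0.9],0],[[-0.3,0.1,0.9],0],[[-0.6,0.25,0.9],0],[[-0.8,0.35,0.6],0],[[-0.8,0.35,0.6],0],[[-0.8,0.35,0],0],[[-0.8,0.35,0],0]]'
python3 -m creep '[[[-0.8,0.35,0],0],[[-0.8,0.35,0],0],[[-0.7,0.2,0],0],[[0,0,0],0],[[0,0,0],0],[[0,0,0],0]]'
python3 - <<'E'
from h import *
s,w=snap('wrist','w6'); print(s['tcp_pos'],s['tool_rot'],s['joints'])
for q in ['mill_a','jar_a']: print(q,[(round(r['confidence'],2),np.round(r['location'],1),at('wrist',r['location'],0,s)) for r in landmark_of('wrist',q)])
E
```

```text
time_s: 18.73
tcp_pos: [0.5578, -0.3804, 0.0872]
tool_rot: [3.142, 0.0, -1.081]
force: [-0.2, -0.7, 0.2]
grip_width: 0.0758
time_s: 19.57
tcp_pos: [0.4342, -0.3277, 0.2697]
tool_rot: [-3.139, -0.003, -1.081]
force: [-0.4, -0.4, -0.4]
grip_width: 0.0876
time_s: 20.07
tcp_pos: [0.3663, -0.3011, 0.2684]
tool_rot: [-3.14, -0.001, -1.081]
force: [0.7, -0.0, -0.4]
grip_width: 0.0873
[ 0.36627885 -0.30109145  0.26836245] [-3.14047210e+00 -1.41160075e-03 -1.08071837e+00] [-2.71363718e-01 -7.27125966e-03 -3.45954500e-01  2.63771734e-04
 -1.23032804e+00  7.61354608e-01]
mill_a [(0.6, array([255.4, 154. ]), array([ 0.365 , -0.2955,  0.    ])), (0.57, array([146.8,  16.2]), array([ 0.5605, -0.3832,  0.    ])), (0.56, array([160.2, 206.3]), array([ 0.4473, -0.1681,  0.    ]))]
jar_a [(0.83, array([160.4, 203.3]), array([ 0.4488, -0.1723,  0.    ])), (0.59, array([226.2, 208.6]), array([ 0.3646, -0.2086,  0.    ]))]
```

View pics/w6.png

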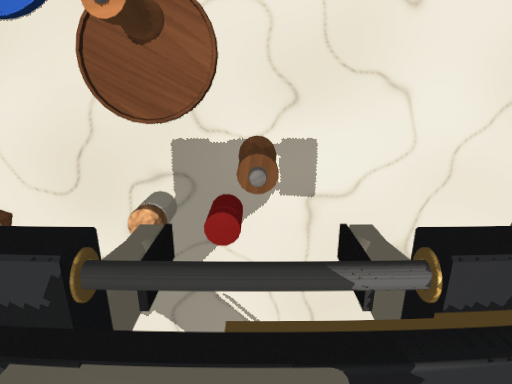

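Mill 2's head is at (258,174), with the red decoy at (223,225), jar 2 at (155,205) and mill 1 standing on the tray at top left. The finger tips will stay above the decoy's top.

```bash
python3 -m creep '[[[-0.03,0.07,-0.6],0],[[0,0,-0.9],0],[[0,0,-0.9],0],[[0,0,-0.9],0],[[0,0,-0.9],0],[[0,0,-0.9],0],[[0,0,-0.7],0],[[0,0,-0.35],0],[[0,0,-0.15],0],[[0,0,0],0]]' 1 25
python3 -m creep '[[[0,0,0],0],[[0,0,0],0],[[0,0,0],0],[[0,0,0],0],[[0,0,0],0],[[0,0,0],0],[[0,0,0],0],[[0,0,0],0],[[0,0,0],0],[[0,0,0],0]]' -1 25
```

```text
time_s: 21.05
tcp_pos: [0.3646, -0.2987, 0.0771]
tool_rot: [3.139, 0.002, -1.081]
force: [-0.1, -0.2, 0.5]
grip_width: 0.0878
time_s: 21.88
tcp_pos: [0.3648, -0.2988, 0.0785]
tool_rot: [3.141, -0.0, -1.081]
force: [-1.2, -0.8, 2.2]
grip_width: 0.041
```

```bash
python3 -m creep '[[[0,0,0.3],0],[[0,0,0.6],0],[[0,0,0.8],0],[[0,0,0.9],0],[[0,0,0.9],0],[[0.3,0,0.9],0],[[0.5,-0.08,0.8],0],[[0.7,-0.1,0],0],[[0.8,-0.1,0],0],[[0.8,-0.1,0],0]]'
python3 -m creep '[[[0.8,-0.1,0],0],[[0.7,-0.1,0],0],[[0.5,0,0],0],[[0.2,0,-0.3],0],[[0,0,-0.7],0],[[0,0,-0.9],0],[[0,0,-0.9],0],[[0,0,-0.8],0],[[0,0,-0.5],0],[[0,0,-0.3],0]]'
python3 -m creep '[[[0,0,-0.2],0],[[0,0,0],0],[[0,0,0],0]]'
```

```text
time_s: 22.72
tcp_pos: [0.4586, -0.31, 0.2355]
tool_rot: [-3.14, -0.001, -1.081]
force: [0.5, 0.4, -2.4]
grip_width: 0.0416
time_s: 23.55
tcp_pos: [0.5218, -0.3154, 0.0996]
tool_rot: [3.139, 0.003, -1.081]
force: [-0.3, -0.4, -3.0]
grip_width: 0.0414
time_s: 23.8
tcp_pos: [0.5242, -0.3163, 0.097]
tool_rot: [-3.141, -0.001, -1.081]
force: [-0.4, -0.1, -1.8]
grip_width: 0.0415
```

```bash
python3 -m creep '[[[0,0,-0.1],0],[[0,0,-0.1],0],[[0,0,-0.06],0],[[0,0,0],0],[[0,0,0],0]]'
python3 -m creep '[[[0,0,-0.04],0],[[0,0,0],0],[[0,0,0],0]]'
```

```text
time_s: 24.22
tcp_pos: [0.5239, -0.3162, 0.0887]
tool_rot: [-3.141, -0.0, -1.081]
force: [0.4, 0.8, -1.7]
grip_width: 0.0416
time_s: 24.47
tcp_pos: [0.5242, -0.3166, 0.0885]
tool_rot: [-3.141, -0.001, -1.08]
force: [-2.3, 1.1, 6.5]
grip_width: 0.0415
```

```bash
python3 -m creep '[[[0,0,0],0],[[0,0,0],0],[[0,0,0],0],[[0,0,0],0],[[0,0,0],0],[[0,0,0],0]]' 1
python3 -m creep '[[[0,0,0.4],0],[[0,0,0.8],0],[[0,0,0.9],0],[[0,0,0.9],0],[[0,0,0.9],0],[[-0.2,0.4,0.8],-0.9],[[-0.3,0.6,0.6],-0.9],[[-0.3,0.6,0],-0.9],[[-0.3,0.6,0],-0.9],[[-0.3,0.6,0],-0.9]]'
python3 -m creep '[[[-0.3,0.6,0],-0.9],[[-0.3,0.6,0],-0.9],[[-0.3,0.6,0],-0.9],[[-0.3,0.5,0],-0.9],[[0,0,0],-0.9],[[0,0,0],-0.9],[[0,0,0],0],[[0,0,0],0],[[0,0,0],0]]'
python3 - <<'E'
from h import *
s,w=snap('wrist','w7'); print(s['tcp_pos'],s['tool_rot'],s['joints'][5])
for q in ['jar_a','mill_a']: print(q,[(round(r['confidence'],2),np.round(r['location'],1),at('wrist',r['location'],0,s)) for r in landmark_of('wrist',q)])
E
```

```text
time_s: 24.97
tcp_pos: [0.5239, -0.3161, 0.0872]
tool_rot: [3.141, 0.0, -1.081]
force: [0.3, -0.1, 0.8]
grip_width: 0.0761
time_s: 25.8
tcp_pos: [0.4814, -0.2314, 0.2467]
tool_rot: [-3.141, 0.0, -1.536]
force: [0.2, -0.1, 0.5]
grip_width: 0.0877
time_s: 26.55
tcp_pos: [0.4459, -0.1632, 0.2463]
tool_rot: [3.142, -0.0, -2.068]
force: [0.1, -0.5, -0.3]
grip_width: 0.0875
[ 0.44589495 -0.16324234  0.24630301] [ 3.14150922e+00 -6.90719454e-05 -2.06805126e+00] -0.5621338221000882
jar_a [(0.58, array([247.8, 147.4]), array([ 0.4516, -0.1731,  0.    ])), (0.57, array([296.9,  85.9]), array([ 0.3645, -0.2101,  0.    ])), (0.56, array([290.3, 260.5]), array([ 0.4759, -0.0066,  0.    ]))]
mill_a [(0.78, array([132.4,  73.8]), array([ 0.5294, -0.3165,  0.    ]))]
```

View pics/w7.png

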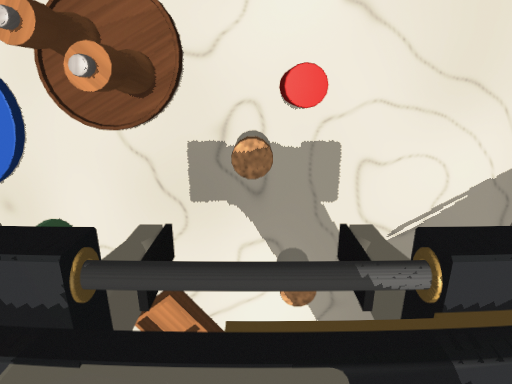

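Jar 2's cork is centred at (252,159), the red decoy is at (305,85), and both mills are upright on the tray. Jar 2 works out at (0.446,-0.172).

```bash
python3 -m creep '[[[0.02,-0.1,-0.6],0],[[0,-0.1,-0.9],0],[[0,-0.1,-0.9],0],[[0,0,-0.9],0],[[0,0,-0.9],0],[[0,0,-0.9],0],[[0,0,-0.8],0],[[0,0,-0.6],0],[[0,0,-0.35],0],[[0,0,-0.15],0]]' 1 25
python3 -m creep '[[[0,0,0],0],[[0,0,0],0],[[0,0,0],0],[[0,0,0],0],[[0,0,0],0],[[0,0,0],0],[[0,0,0],0],[[0,0,0],0],[[0,0,0],0],[[0,0,0],0]]' -1 25
```

```text
time_s: 27.53
tcp_pos: [0.4453, -0.1723, 0.0345]
tool_rot: [3.139, -0.002, -2.07]
force: [-0.1, 0.3, 0.1]
grip_width: 0.0878
time_s: 28.37
tcp_pos: [0.4465, -0.1721, 0.0366]
tool_rot: [-3.141, 0.0, -2.071]
force: [-2.3, 1.4, 5.2]
grip_width: 0.0436
```

```bash
python3 -m creep '[[[0,0,0.3],0],[[0,0,0.6],0],[[0,0,0.9],0],[[0.2,0.3,0.9],0.4],[[0.4,0.6,0.9],0.6],[[0.5,0.7,0.9],0.6],[[0.5,0.7,0.9],0.6],[[0.5,0.7,0.9],0.6],[[0.5,0.75,0.4],0.6],[[0.5,0.75,0],0.6]]'
python3 -m creep '[[[0.5,0.75,0],0.6],[[0.5,0.75,0],0.6],[[0.5,0.75,0],0.6],[[0.5,0.75,0],0.6],[[0.5,0.75,0],0.6],[[0.5,0.75,0],0.6],[[0.4,0.55,0],0],[[0.2,0.3,0],0],[[0,0,0],0],[[0,0,0],0]]'
python3 - <<'E'
from h import *
s,w=snap('wrist','w8'); print(s['tcp_pos'],s['tool_rot'],s['grip_width'])
for q in ['jar_a','jar_bin']: print(q,[(round(r['confidence'],2),np.round(r['location'],1),at('wrist',r['location'],0,s)) for r in landmark_of('wrist',q)])
E
```

```text
time_s: 29.2
tcp_pos: [0.5415, -0.0359, 0.2417]
tool_rot: [-3.136, 0.002, -1.668]
force: [0.9, -0.6, -0.9]
grip_width: 0.0433
time_s: 30.03
tcp_pos: [0.647, 0.1234, 0.2369]
tool_rot: [3.14, -0.0, -1.311]
force: [-0.7, -0.9, -1.8]
grip_width: 0.0435
[0.64702495 0.12340726 0.23685208] [ 3.14016528e+00 -1.23693117e-04 -1.31059141e+00] 0.04353252938826947
jar_a [(0.94, array([254.3, 214.1]), array([0.6288, 0.2001, 0.    ])), (0.94, array([428.9,  89. ]), array([ 0.4693, -0.0057,  0.    ]))]
jar_bin [(0.57, array([269.7,  66.6]), array([0.6581, 0.0211, 0.    ]))]
```

View pics/w8.png

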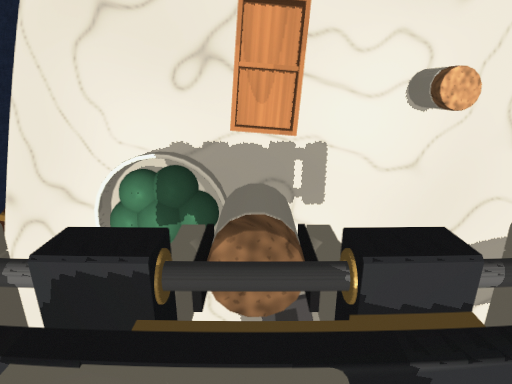

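The picture shows the bin with its near corners at (231,131) and (298,135) and its divider near (269,67). Jar 1's cork is at (460,88) and the held jar is upright.

```bash
python3 - <<'E'
from h import *
s=get_state(); f=lambda p,z=.03: at('wrist',p,z,s)[:2]
a,b=f((231,131)),f((298,135)); d1,d2=f((234.5,65)),f((304,69)); l=f((238,3)); r=f((309.5,5))
for p,q in [(a,b),(d1,d2),(a,l),(b,r)]: v=q-p; print(np.linalg.norm(v).round(4),np.arctan2(v[1],v[0])%np.pi)
print('divider mid',(d1+d2)/2,'near mid',(a+b)/2)
print('jar1',f((460,88),.072))
E
```

```text
0.0748 0.20054185256182144
0.0739 0.2058924344904156
0.131 1.7589107160219533
0.1337 1.7725919755846313
divider mid [0.65915 0.02285] near mid [0.64555 0.09185]
jar1 [ 0.475  -0.0061]
```

```bash
python3 -m creep '[[[0.06,-0.5,0],-0.3],[[0.06,-0.7,-0.2],-0.3],[[0.06,-0.7,-0.6],0],[[0,-0.34,-0.8],0],[[0,0,-0.9],0],[[0,0,-0.9],0],[[0,0,-0.8],0],[[0,0,-0.6],0],[[0,0,-0.4],0],[[0,0,0],0]]'
python3 -m creep '[[[0,0,0],0],[[0,0,0],0]]'
```

```text
time_s: 31.02
tcp_pos: [0.6511, 0.0547, 0.0789]
tool_rot: [3.137, -0.0, -1.373]
force: [-0.5, -0.1, -2.3]
grip_width: 0.0438
time_s: 31.18
tcp_pos: [0.6539, 0.0561, 0.083]
tool_rot: [-3.139, -0.0, -1.371]
force: [0.4, -0.2, -1.0]
grip_width: 0.0437
```

```bash
python3 -m creep '[[[0,0,-0.3],0],[[0,0,-0.3],0],[[0,0,-0.3],0],[[0,0,-0.2],0],[[0,0,-0.15],0],[[0,0,0],0],[[0,0,0],0],[[0,0,0],0]]'
python3 -m creep '[[[0,0,-0.08],0],[[0,0,-0.04],0],[[0,0,0],0],[[0,0,0],0]]'
```

```text
time_s: 31.85
tcp_pos: [0.6531, 0.0562, 0.044]
tool_rot: [-3.141, -0.0, -1.371]
force: [0.4, -0.1, -1.4]
grip_width: 0.0436
time_s: 32.18
tcp_pos: [0.6534, 0.0563, 0.0416]
tool_rot: [-3.14, -0.0, -1.37]
force: [-2.3, 0.4, 6.7]
grip_width: 0.0435
```

```bash
python3 -m creep '[[[0,0,0],0],[[0,0,0],0],[[0,0,0],0],[[0,0,0],0],[[0,0,0],0],[[0,0,0],0]]' 1
python3 -m creep '[[[0,0,0.4],0],[[0,0,0.8],0],[[0,0,0.9],0],[[0,0,0.9],0],[[-0.2,-0.1,0.9],0],[[-0.5,-0.2,0.9],0],[[-0.7,-0.25,0.9],0],[[-0.7,-0.25,0.7],0],[[-0.7,-0.25,0.4],0],[[-0.7,-0.25,0],0]]'
python3 -m creep '[[[-0.7,-0.25,0],0],[[-0.7,-0.25,0],0],[[-0.6,-0.2,0],0],[[-0.45,-0.1,0],0],[[0,0,0],0],[[0,0,0],0],[[0,0,0],0]]'
python3 - <<'E'
from h import *
s,w=snap('wrist','w9'); print(s['tcp_pos'],s['tool_rot'])
for q in ['jar_a']: print(q,[(round(r['confidence'],2),np.round(r['location'],1),at('wrist',r['location'],0,s)) for r in landmark_of('wrist',q)])
r=search_frame('wrist','jar_a'); print([(x['location'],at('wrist',x['location'],.06,s)) for x in r])
hsv=cv2.cvtColor(w,cv2.COLOR_BGR2HSV)
m=((hsv[...,1]>100)&(hsv[...,0]<20)).astype(np.uint8); m[222:]=0
n,l,st,c=cv2.connectedComponentsWithStats(cv2.morphologyEx(m,cv2.MORPH_CLOSE,np.ones((5,5))))
for k in range(1,n):
    if st[k,4]>300: cc=st[k,:2]+st[k,2:4]/2; print(st[k],c[k],at('wrist',cc,.072,s))
E
```

```text
time_s: 32.68
tcp_pos: [0.6529, 0.0562, 0.0402]
tool_rot: [3.141, -0.0, -1.371]
force: [-0.7, -0.1, 0.2]
grip_width: 0.0781
time_s: 33.52
tcp_pos: [0.5484, 0.0169, 0.2486]
tool_rot: [-3.135, 0.0, -1.37]
force: [-0.4, -0.1, 1.2]
grip_width: 0.0874
time_s: 34.1
tcp_pos: [0.475, -0.0066, 0.2448]
tool_rot: [-3.141, 0.0, -1.371]
force: [0.3, -0.6, 0.1]
grip_width: 0.0875
[ 0.47496867 -0.00658925  0.24482349] [-3.14055134e+00  6.77135793e-06 -1.37051608e+00]
jar_a [(0.96, array([106.9, 175.1]), array([0.6582, 0.0601, 0.    ])), (0.72, array([257.9, 153.3]), array([ 0.473 , -0.0061,  0.    ]))]
[([90.7, 183.3], array([0.6508, 0.0523, 0.06  ])), ([258.7, 161.8], array([ 0.4729, -0.0084,  0.06  ])), ([394.7, 8.7], array([ 0.3744, -0.1839,  0.06  ]))]
[370   0  59  19 715] [394.02657343   6.92447552] [ 0.3738 -0.1807  0.072 ]
[  59   88   82  122 7918] [ 98.95680727 146.19083102] [0.6377 0.0083 0.072 ]
[ 237  144   41   42 1370] [256.80072993 164.92043796] [ 0.4741 -0.0073  0.072 ]
```

View pics/w9.png

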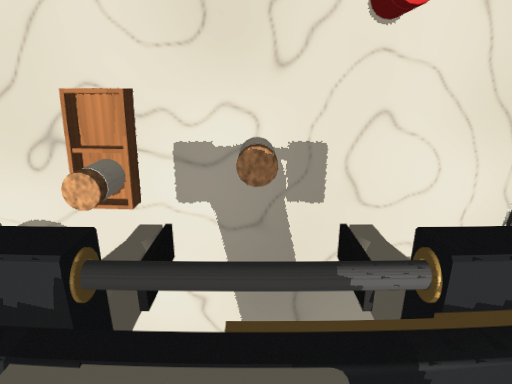

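Jar 2 stands in the near bay at (95,180), and jar 1 at (257,165) is directly under the tool.

```bash
python3 -m creep '[[[-0.02,-0.02,-0.6],0],[[0,0,-0.9],0],[[0,0,-0.9],0],[[0,0,-0.9],0],[[0,0,-0.9],0],[[0,0,-0.9],0],[[0,0,-0.8],0],[[0,0,-0.6],0],[[0,0,-0.3],0],[[0,0,-0.14],0]]' 1 25
python3 -m creep '[[[0,0,0],0],[[0,0,0],0],[[0,0,0],0],[[0,0,0],0],[[0,0,0],0],[[0,0,0],0],[[0,0,0],0],[[0,0,0],0],[[0,0,0],0],[[0,0,0],0]]' -1 25
```

```text
time_s: 35.08
tcp_pos: [0.4732, -0.0077, 0.0344]
tool_rot: [3.138, -0.001, -1.371]
force: [0.1, -0.2, 0.2]
grip_width: 0.0874
time_s: 35.92
tcp_pos: [0.474, -0.0074, 0.0364]
tool_rot: [-3.141, -0.0, -1.371]
force: [-1.1, 0.4, 5.3]
grip_width: 0.0437
```

```bash
python3 -m creep '[[[0,0,0.3],0],[[0,0,0.6],0],[[0,0,0.9],0],[[0,0,0.9],0],[[0.3,0,0.9],0],[[0.5,-0.03,0.9],0],[[0.8,-0.03,0.6],0],[[0.9,-0.03,0],0],[[0.9,-0.04,0],0],[[0.9,0,0],0]]'
python3 -m creep '[[[0.8,0,0],0],[[0.7,0,0],0],[[0.4,0,0],0],[[0.2,0,-0.3],0],[[0,0,-0.8],0],[[0,0,-0.9],0],[[0,0,-0.8],0],[[0,0,-0.5],0],[[0,0,-0.3],0],[[0,0,0],0]]'
python3 -m creep '[[[0,0,0],0],[[0,0,0],0]]'
```

```text
time_s: 36.75
tcp_pos: [0.6036, -0.0115, 0.1899]
tool_rot: [-3.141, 0.0, -1.371]
force: [0.2, -0.2, -1.4]
grip_width: 0.0436
time_s: 37.58
tcp_pos: [0.6637, -0.0116, 0.0785]
tool_rot: [3.137, 0.0, -1.371]
force: [0.6, -0.8, -1.6]
grip_width: 0.0435
time_s: 37.75
tcp_pos: [0.6665, -0.0112, 0.0824]
tool_rot: [-3.14, -0.0, -1.37]
force: [1.4, 0.9, -1.2]
grip_width: 0.0436
```

```bash
python3 -m creep '[[[0,0,-0.3],0],[[0,0,-0.3],0],[[0,0,-0.3],0],[[0,0,-0.2],0],[[0,0,-0.13],0],[[0,0,0],0],[[0,0,0],0],[[0,0,0],0]]'
python3 -m creep '[[[0,0,-0.08],0],[[0,0,-0.04],0],[[0,0,0],0],[[0,0,0],0]]'
```

```text
time_s: 38.42
tcp_pos: [0.6661, -0.0113, 0.0444]
tool_rot: [-3.141, -0.0, -1.371]
force: [0.3, -0.1, -0.9]
grip_width: 0.0437
time_s: 38.75
tcp_pos: [0.6663, -0.0113, 0.0415]
tool_rot: [-3.14, -0.0, -1.37]
force: [-1.4, 1.3, 5.5]
grip_width: 0.0432
```

```bash
python3 -m creep '[[[0,0,0],0],[[0,0,0],0],[[0,0,0],0],[[0,0,0],0],[[0,0,0],0],[[0,0,0],0]]' 1
python3 -m creep '[[[0,0,0.4],0],[[0,0,0.8],0],[[0,0,0.9],0],[[0,0,0.9],0],[[0,0,0.9],0],[[0,0,0.9],0],[[0,0,0.9],0],[[0,0,0.5],0],[[0,0,0],0],[[0,0,0],0]]'
python3 - <<'E'
from h import *
s,w=snap('wrist','w10'); print(s['tcp_pos'],s['grip_width'])
print([(round(r['confidence'],2),np.round(r['location'],1),at('wrist',r['location'],0.005,s)) for r in landmark_of('wrist','jar_a')])
c,u,v=np.array([.6592,.0225]),np.array([.98,.2]),np.array([-.199,.98])
_,a=snap('scene'); _,b=snap('side')
for cam in ('scene','side'):
  for q,z in [('jar_a',.005),('mill_a',.01),('blade',.012),('bowl',0),('oil_bottle',0)]:
    print(cam,q,[(round(r['confidence'],2),at(cam,r['location'],z)[:2]) for r in landmark_of(cam,q)])
top=np.hstack([a[60:300,70:390],w[:240,:320]])
bot=np.hstack([b[90:360,70:390],np.zeros((270,320,3),np.uint8)])
cv2.imwrite('pics/fin.png',np.vstack([top,bot]))
E
```

```text
time_s: 39.25
tcp_pos: [0.6657, -0.0114, 0.0404]
tool_rot: [3.141, -0.0, -1.371]
force: [0.1, 0.3, 0.1]
grip_width: 0.0784
time_s: 40.08
tcp_pos: [0.6662, -0.0112, 0.2287]
tool_rot: [-3.138, 0.0, -1.371]
force: [0.6, 0.6, -1.4]
grip_width: 0.0879
[ 0.66617103 -0.01122812  0.22869936] 0.0878845405135484
[(0.57, array([251.6, 212.4]), array([0.6582, 0.0602, 0.005 ]))]
scene jar_a [(0.94, array([ 0.3641, -0.2121])), (0.87, array([ 0.6737, -0.0137])), (0.64, array([0.6597, 0.0664]))]
scene mill_a [(0.68, array([ 0.5316, -0.3233])), (0.65, array([ 0.5589, -0.3745])), (0.51, array([0.7337, 0.2058]))]
scene blade [(0.66, array([0.6679, 0.0241])), (0.62, array([0.5312, 0.3702]))]
scene bowl [(0.86, array([0.7281, 0.2172]))]
scene oil_bottle [(0.55, array([ 0.7473, -0.1876]))]
side jar_a [(0.79, array([ 0.6585, -0.0172])), (0.71, array([ 0.5662, -0.3792])), (0.58, array([ 0.3554, -0.2136])), (0.56, array([0.6453, 0.0599]))]
side mill_a [(0.89, array([ 0.5205, -0.3187])), (0.79, array([ 0.557 , -0.3814])), (0.58, array([0.649 , 0.0536]))]
side blade [(0.95, array([0.5331, 0.3579]))]
side bowl [(0.56, array([0.7324, 0.2133]))]
side oil_bottle [(0.94, array([ 0.7405, -0.1807]))]
```

View pics/fin.png

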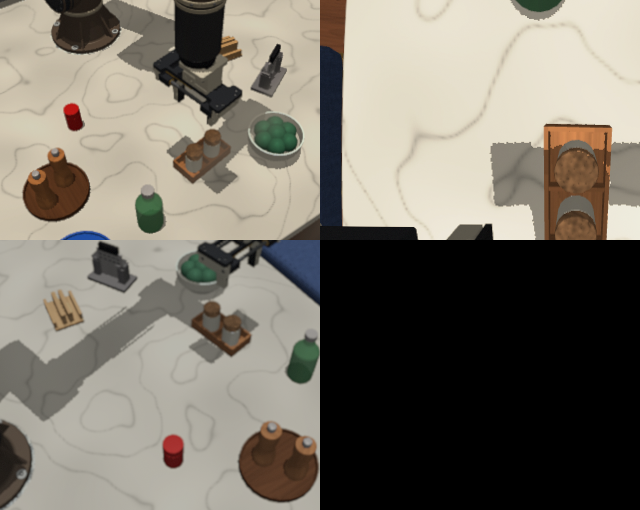

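The scene, side and wrist views all agree. Both mills stand on the wood tray, one jar stands in each bay, the blade is in the holder, and the bowl, bottle and red decoy have not moved. The gripper is open and clear.

```bash
python3 -c "from cell import finish_job; print(finish_job())"
```

```text
the job is handed in; nothing more can be done
None
```

I finished the task and handed it in at about 40 s of robot time; `finish_job` gives no verdict.

- **Blade:** I slid it into the grey holder until it touched the base. Contact came at TCP z 0.0917 m, against 0.092 expected for fully home. After I released it, the wrist view showed it upright and in line with the holder.
- **Mills:** both stand upright on the wooden tray, each about 36 mm from its centre. I lowered each one until it touched the tray floor before letting go.
- **Jars:** one stands in each bay of the bin, set down on the floor within a few millimetres of the middle of the bay, judging by the gripper's position at release.
- **Other items:** the bowl and bottle read within about 6 mm of their first positions, which is within the networks' noise. The red jar look-alike and the blue tray were left alone. The gripper is open and clear of everything.

**Disagreements:**
- The scene and side cameras differed by up to about 15 mm on single jar, mill and blade positions. That is their normal spread, and the touch forces and wrist views agreed with the placements.
- The networks also gave a few false hits, such as a "blade" at the bin and a "mill" at the bowl, which the pictures ruled out.
- I did not re-measure the final tilts or the exact resting offsets beyond looking at the last views.

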